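# Rake a dropped nut out from under the tool shelf

### The arm

A 6-joint arm with a two-finger parallel gripper is mounted at the origin on the work surface. World frame = base frame: x ahead of the robot, y to its left, z up, the work surface at z = 0. Lengths are in m, angles in rad, forces in N, time in s.
With the tool pointing down it reaches from about 0.35 to 0.925 m from the base axis. Payload 6.4 kg.
Tool frame: the origin (TCP) lies on the centre line of the jaws, within the pads' length; the fingertips stand arm.tips_ahead ahead of it and the grasp point (between the pads) lies 3 mm ahead of it (arm.tips_ahead is the distance from the TCP to the fingertips, in m); z points along the fingers, y is the line along which they close (so a half turn about z gives the same grasp; the last joint's range is limited). The gripper opens to 85 mm and grips with 20 to 120 N. Pads are 22 mm wide; open, the fingers measure 114 mm over their backs; the gripper's body (76 mm by 85 mm) begins 54 mm behind the grasp point. The pads swing forward as they close: fully open they stand 13 mm farther back than shut.
Start: joints at [-1.314, 0.245, 1.558, -0, 1.339, -0.174], TCP at [0.271, -0.591, 0.229] pointing down, gripper open.
Joint ranges: [-3.13, 3.13], [-1.02, 2.26], [0.13, 2.54], [-0.95, 4.09], [0.21, 2.88], [-2.74, 2.74]. Speed limits (rad/s): [2.57, 2.57, 3.14, 3.14, 3.14, 3.14].

### API

Orientations are given as a unit quaternion [w, x, y, z].
In Python, from rig import arm gives the robot as it stands.
- The arm moves only by the tool jog_arm, never from a script. Its argument "rows" is a list of rows, each an object with "jaw": the gripper's target within -1 to 1 (fully open at 1, half-way at 0, shut at -1); "travel": the shift along the tool's x, y, z in m, a list of three; "rotation": the turn, a rotation vector about the tool's x, y, z in degrees, a list of three. In form: [{"jaw": jaw, "travel": [x, y, z], "rotation": [rx, ry, rz]}, ...]. A call has 1 to 8 rows; each row shifts and turns the commanded pose from where the row before left it, along the tool's axes as they then stand; what a row does not reach is not made up. A row lasts 1/10 s, in which the tool goes at most 50 mm and 8.59 degrees, less where a joint would pass 70% of its speed; a pose out of reach is approached as far as the arm can. A call with a gripper value outside its range is refused whole. The fingers move at their own pace and stop on an object; the grip force is fixed at half the most. Time passes only in rows, so rows that do not move let the fingers close. It gives the time, the measured TCP pose, the force, the opening and the grip force at its end, in the units of the state.
- arm.read_state(): the state, without advancing time (a new reading comes with each control period).
- arm.read_camera(name): name is "scene" or "side" or "wrist"; returns the picture (480x640x3 uint8, red, green, blue); there is no depth.
- arm.camera_model(name): a dict with "fx", "fy", "cx", "cy" (pixels), "extrinsics" (4x4, takes a point from camera to world coordinates). Camera axes: x right, y up, looking along -z (the intrinsics and any distortion apply to the point x, -y, -z); pixel columns grow to the right and rows downward; lengths in m; the calibration is good to about 2 mm. A picture is of the moment at which its call begins: read the wrist's pose just before it. camera_model takes no time and is no camera call; for the wrist camera it gives the pose at the moment of the call.
- arm.finish_job(): hands the job in; it is judged then, once.
The state is a dict: "clock": time; "joints": joint angles; "qd": joint speeds; "effort": joint torques, N m; "tcp_pos": TCP position; "orientation": TCP orientation; "contact_force": force on the tool from outside, world axes, zero at the start; "ft_torque": the same for the moment, N m; "finger_gap": finger opening in m; "gripper_force": force on a finger pad.
Only numpy, scipy, OpenCV 4.12 (cv2) and the standard library are available. Lean on these libraries where they do the work, as an engineer would, in place of code of your own. Each camera call takes 0.05 s, during which the arm holds its last target. There are 200 camera calls.

### The job

A brass nut has rolled under the low plywood shelf: take the flat steel rake by its wooden handle, slide the blade in under the shelf beside the nut until the hook lightly meets the rubber strip at the back, and keep that light touch while you sweep the hook along the strip until it is behind the nut. Then draw the nut out until it lies on the bench wholly clear in front of the shelf, and let go of the rake lying flat on the bench, also clear of the shelf. Work gently: do not press the rake hard against the shelf or its strip, do not flick the nut, keep the hand off the shelf and leave the other things where they are.

Things in the scene. Friction and masses are not known exactly. Their poses are not given: they have to be found in the camera images.
- rack: Low plywood shelf fixed to the bench. Origin: middle of its open front edge, at bench height; x runs level in under the shelf, y to the left as one looks in, z up. The space below is 26 mm high and 220 mm wide (y -110 to +110) between solid cheeks 20 mm thick, full depth 165 mm. The board above is 18 mm thick; tools on it stand 85 mm or more behind the front edge, up to 180 mm high.
- shelf_mouth (a point): Middle of the shelf's open mouth: on the front edge, 13 mm above the bench; axes of the shelf. A black rubber strip (full width, square to x) closes the space at the back. Its face lies 95 to 125 mm behind the mouth, different each time and not measured: it must be felt. It gives 1 mm per 3 N, 12 mm at most, and springs back. 15 N on shelf or strip is too hard.
- rake: Flat steel rake with a wooden handle (0.16 kg), lying flat; origin on its underside, straight below rake_grip. x runs along the tool from handle to hook, y left, z up. The blade is a straight flat bar 14 mm wide, 4 mm thick, at bench level, centred on y = 0, from x = 40 to 215 mm; a cranked neck joins it to the handle.
- rake_grip (a point): Where to grip the rake, across y: centre of the handle's section, 15 mm above its underside; axes of the rake. The handle has flat sides, is 28 mm wide (y) and 30 mm high and runs from x = -75 to +29 mm of this point.
- rake_hook (a point): End face of the rake's hook, in line with the blade: 215 mm ahead of the grip, 3 mm above the underside; axes of the rake. The hook turns off to the left (+y) at a right angle and reaches to y = 41 mm; it is 8 mm wide (x), 6 mm high, with a straight end face, and tapers to 3 mm wide at its free end.
- nut: Brass hexagon nut, 24 mm across flats, 28 mm across corners, 13 mm high, 35 g, flat on the bench under the shelf. Origin at the centre of its underside.
- tin: Red tin, 74 mm across, 95 mm high; bystander. Origin under its centre.
- bin: Red plastic bin, 120 x 90 x 55 mm; bystander. Origin under its centre.
- hammer: Hammer lying on the bench; bystander.
- file: File with a wooden handle lying on the bench, 300 mm long; bystander.
- square: Engineer's square lying on the bench, 75 x 120 mm; bystander.
- bolt: Steel bolt standing on its head, 24 mm wide, 67 mm high; bystander.
- weight: Brass weight with a knob, 56 mm across, 72 mm high; bystander.

How it is judged:
On the way:
1. the hook is behind the nut while it lightly touches the strip at the back (contact force between rake and rack above 0.5 N and x of rake_hook in the frame of rack above 0.09 m and x of nut in the frame of rake between 0.11 and 0.206 m and y of nut in the frame of rake between 0.008 and 0.042 m), for 0.2 s.
At the end, for the whole second after the job is handed in: The nut lies at rest on the bench in front of the shelf, its centre at least 16 mm (so all of it) and at most 200 mm before the front edge and within 200 mm either side of its middle; the rake lies flat and at rest on the bench (tilt under 0.1 rad), released, with its hook out from under the shelf (x of nut in the frame of rack between -0.2 and -0.016 m and y of nut in the frame of rack between -0.2 and 0.2 m and height (world z) of nut between -0.005 and 0.01 m and linear speed of each of nut, rake below 0.02 m/s and x of rake_hook in the frame of rack below 0 m and height (world z) of rake_grip below 0.024 m and angle between rake's own z axis and vertical below 0.1 rad and contact force between rake and the fingers below 0.1 N); the robot touches nothing.
It fails at once if the rake is pressed against the shelf or its strip with more than 15 N (contact force between rake and rack above 15 N).
It fails at once if the hand or arm touches the shelf (more than 2 N) (contact force between any of the fingers, the arm and rack above 2 N).
It fails at once if the nut is flicked (faster than 0.5 m/s) (linear speed of nut above 0.5 m/s).
It fails at once if a bystander is moved by more than 20 mm (distance of any of tin, bin, hammer, file, square, bolt, weight from where it was at the start of the episode above 0.02 m).
It also fails if it takes over 54 s, if anything falls off the work surface, if the arm or the gripper's body presses on something with over 40 N, if the wrist force passes 120 N, or if a joint passes its speed limit or range.

## Working session

There is one attempt and no reset: what is moved stays moved. The work goes in short steps, Python scripts to look and compute and a tool call to move; the robot and the scene stay as the last step left them, time stands still between calls to the robot, and variables do not carry over. Pictures are saved under pics/ and viewed, at most 10 in all, crops included, and the job is handed in when it is done.

Besides the shell and the picture viewer there is one more tool, called after ">>>" as a command line: name --argument value ..., lists and objects as JSON in quotes. jog_arm: Moves the arm, as the interface text tells. Its arguments: {"type":"object","properties":{"rows":{"type":"array","items":{"type":"object","properties":{"jaw":{"type":"number"},"travel":{"type":"array","items":{"type":"number"}},"rotation":{"type":"array","items":{"type":"number"}}}}}},"required":["rows"]}

```bash
ls; mkdir -p pics; cat > h.py <<'E'
import numpy as np, cv2
from rig import arm
def snap(n,f):
    m=arm.camera_model(n); im=arm.read_camera(n); cv2.imwrite(f'pics/{f}.png',im[...,::-1]); np.save(f'pics/{f}.npy',np.array([m['fx'],m['fy'],m['cx'],m['cy'],*np.array(m['extrinsics']).ravel()])); return im
def ray(f,u,v):
    a=np.load(f'pics/{f}.npy'); T=a[4:].reshape(4,4)
    d=T[:3,:3]@np.array([(u-a[2])/a[0],-(v-a[3])/a[1],-1]); return T[:3,3],d
def onz(f,u,v,z):
    o,d=ray(f,u,v); return o+d*(z-o[2])/d[2]
def tri(p,q):
    (o1,d1),(o2,d2)=ray(*p),ray(*q)
    s=np.linalg.lstsq(np.c_[d1,-d2],o2-o1,rcond=None)[0]; a=o1+d1*s[0]; b=o2+d2*s[1]
    return (a+b)/2,np.linalg.norm(a-b)
def proj(f,P):
    a=np.load(f'pics/{f}.npy'); T=a[4:].reshape(4,4); c=T[:3,:3].T@(np.array(P)-T[:3,3])
    return a[0]*c[0]/-c[2]+a[2], -a[1]*c[1]/-c[2]+a[3]
E
python3 - <<'E'
from h import *
print(arm.camera_model('scene').keys(), arm.tips_ahead)
for n in ('scene','side'):
    snap(n,n+'0'); a=np.load(f'pics/{n}0.npy'); print(a[:4],a[4:].reshape(4,4).round(3))
print(arm.read_state())
E
```

```text
pics
dict_keys(['fx', 'fy', 'cx', 'cy', 'extrinsics']) 0.022
[526.53048015 526.53048015 315.26687399 246.828294  ] [[ 0.344 -0.564  0.751  1.516]
 [ 0.939  0.196 -0.283 -0.255]
 [ 0.013  0.802  0.597  0.803]
 [ 0.     0.     0.     1.   ]]
[595.54979187 595.54979187 317.54152583 238.98137044] [[-0.971  0.135 -0.197  0.267]
 [-0.239 -0.562  0.792  1.208]
 [-0.004  0.816  0.578  0.868]
 [ 0.     0.     0.     1.   ]]
{'clock': 0.1, 'joints': array([-1.31410258e+00,  2.45796044e-01,  1.55887299e+00,  3.21083336e-05,
        1.33871215e+00, -1.74098368e-01]), 'qd': array([-0.00016715, -0.00239687, -0.00220268,  0.0006056 , -0.00030136,
        0.00141414]), 'effort': array([-5.36721855e-04, -4.30680048e+01, -3.27126074e+01, -7.04768058e-05,
        2.88648276e-03, -9.30199406e-06]), 'tcp_pos': array([ 0.27131886, -0.59011586,  0.22796766]), 'orientation': array([-8.94151709e-04,  9.76892221e-01,  2.13730646e-01, -2.13136462e-05]), 'contact_force': array([-0.19240668, -0.55997364, -0.42145599]), 'ft_torque': array([ 0.02814329, -0.01892231, -0.0076347 ]), 'gripper_force': 0.0, 'finger_gap': 0.08522922585253674}
```

View pics/scene0.png

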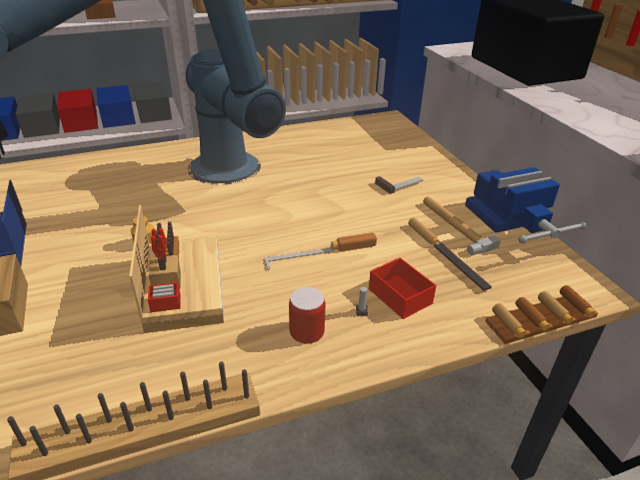

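View pics/side0.png

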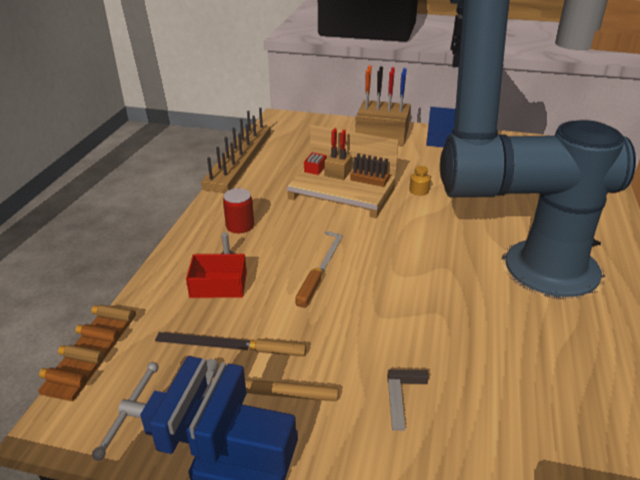

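The scene view shows the shelf at left (front board edge about (220,240)-(222,320)), and the rake with its hook at (267,264) and handle at (355,241). The tin is at (307,315), the bolt at (362,300) and the bin at (402,287). In the side view the shelf mouth runs (290,190)-(377,208), the rake from (335,235) to (308,290), and the weight is at (420,181).

```bash
python3 - <<'E'
import cv2,numpy as np
a=cv2.imread('pics/side0.png')[165:310,275:395]; b=cv2.imread('pics/scene0.png')[225:340,130:390]
a=cv2.resize(a,None,fx=4,fy=4,interpolation=cv2.INTER_CUBIC); b=cv2.resize(b,None,fx=3,fy=3,interpolation=cv2.INTER_CUBIC)
cv2.imwrite('pics/c1.png',a); cv2.imwrite('pics/c2.png',b)
E
```

```text
(no output)
```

View pics/c1.png

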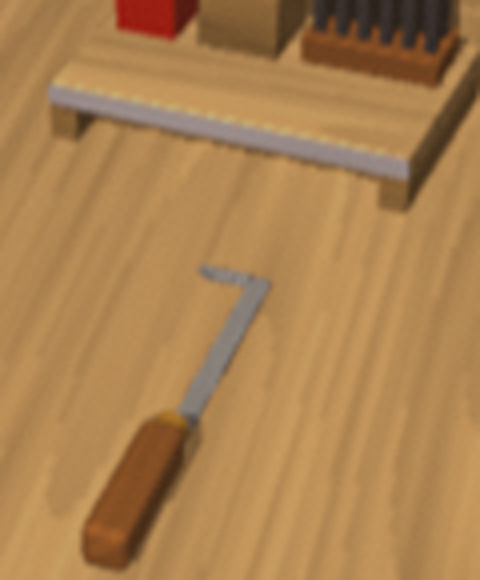

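View pics/c2.png

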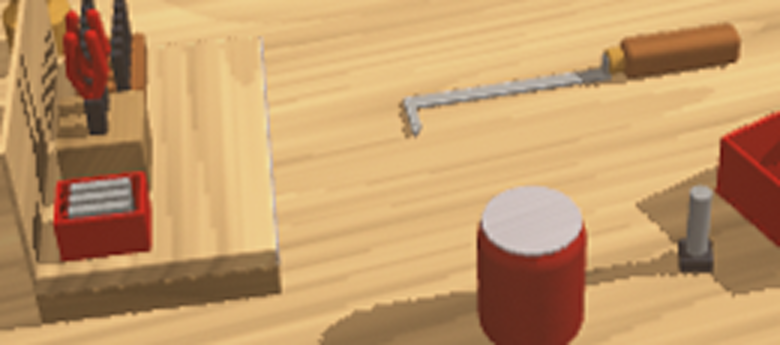

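The side crop shows the mouth: board front top corners at crop (50,88) and (408,162), cheek feet at (55,137) and (408,208). The nut is not visible. The rake's hook corner is at (270,283), its tip at (203,270), and the handle's top runs (165,418)-(105,530). The scene crop shows the front corners at (262,38) and (278,252), and the hook corner at (405,103).

```bash
python3 - <<'E'
from h import *
S=lambda x,y:('side0',275+x/4,165+y/4)
C=lambda x,y:('scene0',130+x/3,225+y/3)
print('front corners tri',tri(S(50,88),C(278,252)),tri(S(408,162),C(262,38)))
A=onz(*S(50,88),.044);B=onz(*S(408,162),.044);print(A,B,np.linalg.norm(A-B))
print('feet',onz(*S(55,137),0),onz(*S(408,208),0), onz(*C(281,291),0))
print('hook',tri(S(268,281),C(405,103)),onz(*S(268,281),.004),onz(*C(405,103),.004))
print('tip',tri(S(203,270),C(415,133)),onz(*S(203,270),.004),onz(*C(415,133),.004))
# handle mask
for n in('side0','scene0'):
    im=cv2.imread(f'pics/{n}.png'); h=cv2.cvtColor(im,cv2.COLOR_BGR2HSV)
    m=cv2.inRange(h,(5,150,50),(16,255,190))
    k,l,s,c=cv2.connectedComponentsWithStats(m)
    for i in range(1,k):
        if s[i,4]>100: print(n,s[i],c[i], onz(n,*c[i],.015))
E
```

```text
front corners tri (array([ 0.69070824, -0.15051963,  0.03665496]), np.float64(0.003978642877847385)) (array([ 0.43553122, -0.10904017,  0.03872606]), np.float64(0.004526958579710619))
[ 0.68634576 -0.14145906  0.044     ] [ 0.43353664 -0.1041977   0.044     ] 0.2555403318929797
feet [ 0.6865761  -0.14953098  0.        ] [ 0.43326308 -0.11732897  0.        ] [ 6.94119892e-01 -1.51065992e-01 -1.11022302e-16]
hook (array([ 0.50799126, -0.00952007, -0.00092764]), np.float64(0.006551497955757278)) [ 0.5051868  -0.00706431  0.004     ] [ 0.51852369 -0.00985948  0.004     ]
tip (array([ 5.50418576e-01, -1.24554317e-02, -4.04712626e-04]), np.float64(0.004657420604859236)) [ 0.54798832 -0.00939254  0.004     ] [ 0.55871094 -0.01291628  0.004     ]
side0 [425   0  31  15 195] [439.69230769   7.20512821] [ 0.43109062 -2.25556719  0.015     ]
side0 [509   0  55  21 808] [536.81559406   8.86386139] [-0.08379629 -2.33803653  0.015     ]
side0 [ 592    0   48   53 2018] [619.55004955  27.0802775 ] [-0.46261908 -2.07256244  0.015     ]
side0 [303 152  49  27 468] [331.18162393 166.12820513] [ 0.6081
[... 743 characters left out ...]
54175091 0.41390092 0.015     ]
side0 [264 381  74  19 498] [303.3935743  390.69879518] [0.46864635 0.50919406 0.015     ]
scene0 [ 86   0  29  19 394] [100.64213198   9.91624365] [-2.22516356 -0.29127988  0.015     ]
scene0 [604   3  19  36 305] [613.29508197  20.31147541] [-1.05613261  2.64106985  0.015     ]
scene0 [337 233  40  18 490] [356.2755102  241.36530612] [0.53698445 0.22617003 0.015     ]
scene0 [368 273  17  20 109] [374.87155963 283.58715596] [0.70235543 0.20013907 0.015     ]
scene0 [ 486  286  112   58 2280] [541.2127193  315.58245614] [0.91651736 0.49318223 0.015     ]
scene0 [289 301  33  42 850] [302.14117647 325.00941176] [ 7.72488943e-01 -6.66591212e-04  1.50000000e-02]
```

```bash
cat >> h.py <<'E'
from scipy.spatial.transform import Rotation as Rn
def tool():
    s=arm.read_state(); q=s['orientation']; return np.array(s['tcp_pos']),Rn.from_quat(q[[1,2,3,0]])
def goto(P,R):
    "shift in tool axes then turn (deg rotvec)"
    p,r=tool(); print('tcp',p.round(4),'travel',r.inv().apply(np.array(P)-p).round(4),'rot',(r.inv()*R).as_rotvec(degrees=True).round(2))
E
python3 - <<'E'
from h import *
p,r=tool(); m=arm.camera_model('wrist'); T=np.array(m['extrinsics'])
print(m['fx'],m['fy'],m['cx'],m['cy']); print('cam in tool',r.inv().apply(T[:3,3]-p),'\n',r.as_matrix().T@T[:3,:3])
# down target with tool y along rake y
t=-6*np.pi/180; y=np.array([np.cos(t),np.sin(t),0]); z=np.array([0,0,-1.]); x=np.cross(y,z)
R=Rn.from_matrix(np.c_[x,y,z]); goto([0.535,0.20,0.23],R)
E
```

```text
406.089365115182 406.089365115182 325.169893895944 235.90745387683904
cam in tool [ 0.07759704 -0.00025094 -0.14522495] 
 [[ 1.03036846e-04  9.52498001e-01  3.04544820e-01]
 [ 9.99999701e-01  1.35224636e-04 -7.61260724e-04]
 [-7.66281280e-04  3.04544808e-01 -9.52497702e-01]]
tcp [ 0.2713 -0.5901  0.228 ] travel [ 0.5695 -0.6078 -0.0008] rot [ -0.08  -0.07 -59.32]
```

>>> jog_arm --rows '[{"jaw": 1, "travel": [0, 0, -0.045], "rotation": [0, 0, 0]}, {"jaw": 1, "travel": [0, 0, -0.045], "rotation": [0, 0, 0]}, {"jaw": 1, "travel": [0, 0, -0.045], "rotation": [0, 0, 0]}, {"jaw": 1, "travel": [0.0335, -0.0358, 0], "rotation": [0, 0, 0]}, {"jaw": 1, "travel": [0.0335, -0.0358, 0], "rotation": [0, 0, 0]}, {"jaw": 1, "travel": [0.0335, -0.0358, 0], "rotation": [0, 0, 0]}, {"jaw": 1, "travel": [0.0335, -0.0358, 0], "rotation": [0, 0, 0]}, {"jaw": 1, "travel": [0.0335, -0.0358, 0], "rotation": [0, 0, 0]}]'

```text
clock: 0.9
tcp_pos: [0.349, -0.356, 0.3635]
orientation: [-0.0, 0.977, 0.213, -0.0]
contact_force: [0.8, 0.1, 1.4]
finger_gap: 0.0853
gripper_force: 0.0
```

>>> jog_arm --rows '[{"jaw": 1, "travel": [0.0335, -0.0358, 0], "rotation": [0, 0, 0]}, {"jaw": 1, "travel": [0.0335, -0.0358, 0], "rotation": [0, 0, 0]}, {"jaw": 1, "travel": [0.0335, -0.0358, 0], "rotation": [0, 0, 0]}, {"jaw": 1, "travel": [0.0335, -0.0358, 0], "rotation": [0, 0, 0]}, {"jaw": 1, "travel": [0.0335, -0.0358, 0], "rotation": [0, 0, 0]}, {"jaw": 1, "travel": [0.0335, -0.0358, 0], "rotation": [0, 0, 0]}, {"jaw": 1, "travel": [0.0335, -0.0358, 0], "rotation": [0, 0, 0]}, {"jaw": 1, "travel": [0.0335, -0.0358, 0], "rotation": [0, 0, 0]}]'

```text
clock: 1.7
tcp_pos: [0.4728, 0.0162, 0.3638]
orientation: [0.0, 0.977, 0.214, 0.0]
contact_force: [1.4, -1.4, 0.2]
finger_gap: 0.0854
gripper_force: 0.0
```

>>> jog_arm --rows '[{"jaw": 1, "travel": [0.0335, -0.0358, 0], "rotation": [0, 0, 0]}, {"jaw": 1, "travel": [0, 0, 0.02], "rotation": [0, 0, -8.5]}, {"jaw": 1, "travel": [0, 0, 0.02], "rotation": [0, 0, -8.5]}, {"jaw": 1, "travel": [0, 0, 0.02], "rotation": [0, 0, -8.5]}, {"jaw": 1, "travel": [0, 0, 0.02], "rotation": [0, 0, -8.5]}, {"jaw": 1, "travel": [0, 0, 0.02], "rotation": [0, 0, -8.5]}, {"jaw": 1, "travel": [0, 0, 0.02], "rotation": [0, 0, -8.5]}, {"jaw": 1, "travel": [0, 0, 0.015], "rotation": [0, 0, -8.5]}]'

```text
clock: 2.5
tcp_pos: [0.4874, 0.0607, 0.2271]
orientation: [-0.001, 0.74, 0.673, -0.001]
contact_force: [0.5, 0.9, -0.0]
finger_gap: 0.0849
gripper_force: 0.0
```

```bash
python3 - <<'E'
from h import *
s=arm.read_state(); print(s['clock'],s['joints'].round(3),s['tcp_pos'])
p,r=tool();print(r.as_matrix().round(3))
snap('wrist','w1')
E
```

```text
2.5 [-0.107 -0.133  1.956  0.     1.321 -0.012] [0.48743659 0.06074292 0.22709812]
[[ 0.095  0.995 -0.002]
 [ 0.995 -0.095  0.   ]
 [ 0.    -0.002 -1.   ]]
```

View pics/w1.png

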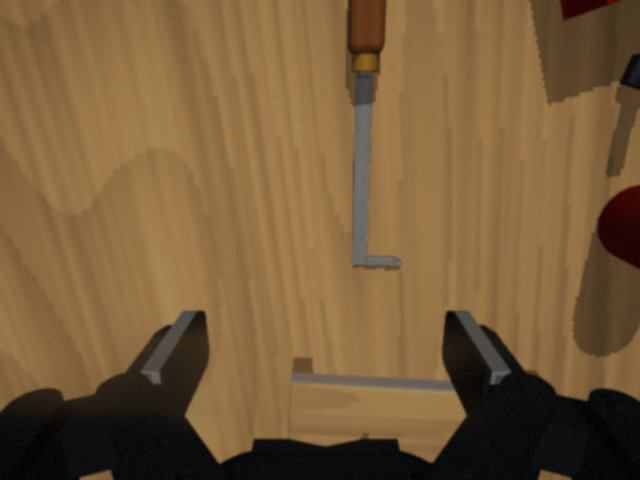

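The wrist view shows the rake blade from (364,75) to the hook corner (353,266), the hook tip at (401,263), the handle above (367,50), and the shelf front edge from (293,375) to (445,384).

```bash
python3 - <<'E'
from h import *
for n,(u,v),z in [('hook R corner',(353,266),.005),('hook tip far',(401,266),.005),('blade L @100',(357.5,105),.004),('blade R @100',(370.5,105),.004),('blade L@240',(353.5,235),.004),('blade R@240',(367,235),.004),('handle front L',(350,40),.025),('handle front R',(384,40),.025),('shelf corner top',(292,386),.044),('shelf corner mid',(293,374),.044),('shelf edge R',(445,391),.044),('foot',(293,359),0),('foot r',(312,360),0)]:
    print(n,onz('w1',u,v,z).round(4))
print(tri(('side0',275+268/4,165+281/4),('w1',353,266)))
E
```

```text
hook R corner [ 0.5069 -0.0119  0.005 ]
hook tip far [ 0.5534 -0.0163  0.005 ]
blade L @100 [0.5219 0.1364 0.004 ]
blade R @100 [0.5331 0.1353 0.004 ]
blade L@240 [0.5098 0.0193 0.004 ]
blade R@240 [0.5226 0.0181 0.004 ]
handle front L [0.518  0.1851 0.025 ]
handle front R [0.5443 0.1826 0.025 ]
shelf corner top [ 0.4379 -0.1144  0.044 ]
shelf corner mid [ 0.4405 -0.101   0.044 ]
shelf edge R [ 0.5845 -0.1341  0.044 ]
foot [ 0.4355 -0.1144  0.    ]
foot r [ 0.4555 -0.1175  0.    ]
(array([ 0.50691036, -0.01461463, -0.00142612]), np.float64(0.0004790448271611486))
```

>>> jog_arm --rows '[{"jaw": 1, "travel": [0, 0.012, 0], "rotation": [0, -8.5, 0]}, {"jaw": 1, "travel": [0, 0.012, 0], "rotation": [0, -8.5, 0]}, {"jaw": 1, "travel": [0, 0.012, 0], "rotation": [0, -8.5, 0]}, {"jaw": 1, "travel": [0, 0.012, 0], "rotation": [0, -8.5, 0]}, {"jaw": 1, "travel": [0, 0.012, 0], "rotation": [0, -8.5, 0]}, {"jaw": 1, "travel": [0, 0.012, 0], "rotation": [0, -8.5, 0]}, {"jaw": 1, "travel": [0, 0.012, 0], "rotation": [0, -8.5, 0]}, {"jaw": 1, "travel": [0, 0.012, 0], "rotation": [0, -8.5, 0]}]'

```text
clock: 3.35
tcp_pos: [0.5695, 0.0798, 0.2186]
orientation: [0.336, 0.642, 0.557, -0.406]
contact_force: [0.7, -0.1, 0.7]
finger_gap: 0.0852
gripper_force: 0.0
```

```bash
python3 - <<'E'
from h import *
s=arm.read_state(); print(s['clock'],s['joints'].round(3),s['tcp_pos'])
p,r=tool();print(r.as_matrix().round(3),arm.camera_model('wrist')['extrinsics'])
E
```

```text
3.35 [ 0.301  0.475  1.561 -0.946  1.732  0.605] [0.56953964 0.079752   0.21860601]
[[ 0.05   0.988 -0.146]
 [ 0.442 -0.153 -0.884]
 [-0.896 -0.02  -0.444]] [[ 0.98798429  0.00394927  0.15450385  0.59403013]
 [-0.15333433  0.15040418  0.97666123  0.24233575]
 [-0.01938093 -0.9886167   0.14920253  0.2132286 ]
 [ 0.          0.          0.          1.        ]]
```

>>> jog_arm --rows '[{"jaw": 1, "travel": [0.0388, 0.0008, 0.0193], "rotation": [0, 0, 0]}, {"jaw": 1, "travel": [0.0388, 0.0008, 0.0193], "rotation": [0, 0, 0]}, {"jaw": 1, "travel": [0.0388, 0.0008, 0.0193], "rotation": [0, 0, 0]}, {"jaw": 1, "travel": [0, 0, 0], "rotation": [0, 0, 0]}]'

```text
clock: 3.75
tcp_pos: [0.5654, 0.0791, 0.0831]
orientation: [0.334, 0.639, 0.56, -0.409]
contact_force: [-1.2, 0.2, -0.6]
finger_gap: 0.0852
gripper_force: 0.0
```

```bash
python3 - <<'E'
from h import *
s=arm.read_state(); print(s['clock'],s['joints'].round(3),s['tcp_pos'])
print(arm.camera_model('wrist')['extrinsics'])
snap('wrist','w2')
E
```

```text
3.75 [ 0.302  0.674  1.566 -0.929  1.614  0.759] [0.56544134 0.07905176 0.08314193]
[[ 0.98821946 -0.0077319   0.15284804  0.5893207 ]
 [-0.14996261  0.15046446  0.97717535  0.24171266]
 [-0.03055362 -0.98858518  0.14753241  0.07750862]
 [ 0.          0.          0.          1.        ]]
```

View pics/w2.png

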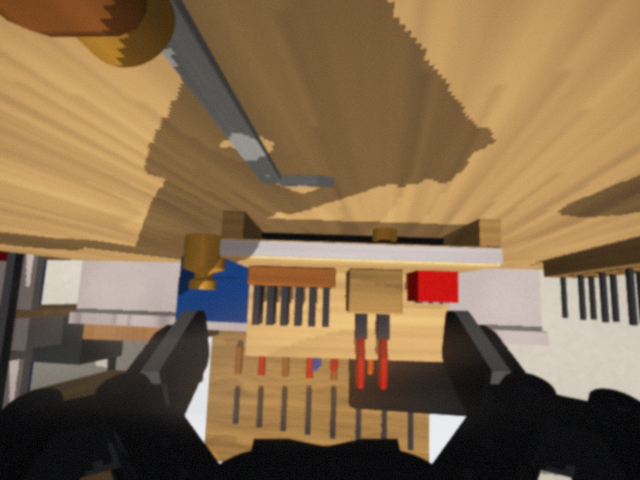

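The picture is upside down. The nut shows under the shelf at about (385,235), between cheek feet at (222-245,225) and (480-500,235). Right in the image is left looking in (world +x).

```bash
python3 - <<'E'
from h import *
im=cv2.imread('pics/w2.png')
c=im[205:260,215:505]; cv2.imwrite('pics/c3.png',cv2.resize(c,None,fx=2.7,fy=8,interpolation=cv2.INTER_NEAREST))
h=cv2.cvtColor(im,cv2.COLOR_BGR2HSV)
for v in range(224,248): print(v,[tuple(int(t) for t in im[v,u]) for u in (365,376,385,392,402)])
c=np.array([.563,-.132]);xi=np.array([-.134,-.991]);yl=np.array([.991,-.134])
for u,v in [(372,229),(385,228),(398,229),(222,210),(500,219),(258,213),(480,219)]:
    P=onz('w2',u,v,0); print(u,v,P.round(4),'rack',((P[:2]-c)@xi).round(4),((P[:2]-c)@yl).round(4))
E
```

```text
224 [(60, 96, 126), (63, 101, 127), (66, 107, 135), (68, 107, 136), (64, 100, 127)]
225 [(61, 94, 125), (61, 100, 129), (64, 102, 135), (63, 101, 132), (63, 99, 125)]
226 [(60, 95, 125), (58, 98, 126), (61, 98, 134), (62, 98, 130), (62, 96, 125)]
227 [(62, 98, 127), (56, 97, 125), (52, 94, 127), (53, 91, 122), (55, 92, 121)]
228 [(59, 98, 125), (34, 78, 110), (41, 87, 121), (43, 85, 116), (58, 94, 123)]
229 [(62, 99, 128), (27, 73, 103), (31, 80, 115), (36, 77, 109), (61, 91, 121)]
230 [(60, 98, 124), (31, 76, 105), (29, 79, 114), (26, 72, 104), (59, 94, 122)]
231 [(62, 97, 124), (26, 72, 101), (29, 80, 115), (28, 72, 104), (57, 90, 117)]
232 [(60, 99, 127), (28, 73, 104), (30, 83, 118), (28, 71, 105), (56, 90, 118)]
233 [(64, 102, 128), (27, 71, 103), (27, 80, 113), (29, 72, 105), (57, 94, 118)]
234 [(61, 92, 120), (23, 69, 101), (31, 80, 115), (26, 72, 102), (56, 91, 117)]
235 [(44, 69, 89), (27, 69, 99), (33, 82, 118), (19, 70, 101), (54, 84, 107)]
236 [(25, 36, 48), (30, 73, 104), (30, 81, 114), (29, 75, 106), (46, 67, 85)]
237 [(16, 17, 22), (26, 72, 105), (31, 80, 117), (30, 71
[... 510 characters left out ...]
, 176), (121, 142, 167), (104, 117, 136), (89, 115, 141)]
245 [(184, 190, 204), (178, 187, 201), (159, 173, 190), (153, 164, 178), (144, 164, 187)]
246 [(198, 198, 211), (194, 197, 209), (186, 194, 206), (186, 189, 204), (176, 186, 204)]
247 [(197, 198, 210), (200, 200, 212), (195, 197, 209), (194, 196, 209), (194, 197, 210)]
372 229 [ 0.5713 -0.2163  0.    ] rack 0.0824 0.0195
385 228 [ 0.586  -0.2091  0.    ] rack 0.0734 0.0331
398 229 [ 0.6004 -0.2154  0.    ] rack 0.0776 0.0482
222 210 [ 0.4348 -0.1135  0.    ] rack -0.0012 -0.1295
500 219 [ 0.6939 -0.1559  0.    ] rack 0.0062 0.1329
258 213 [ 0.4655 -0.1273  0.    ] rack 0.0084 -0.0973
480 219 [ 0.6758 -0.156   0.    ] rack 0.0087 0.115
```

View pics/c3.png

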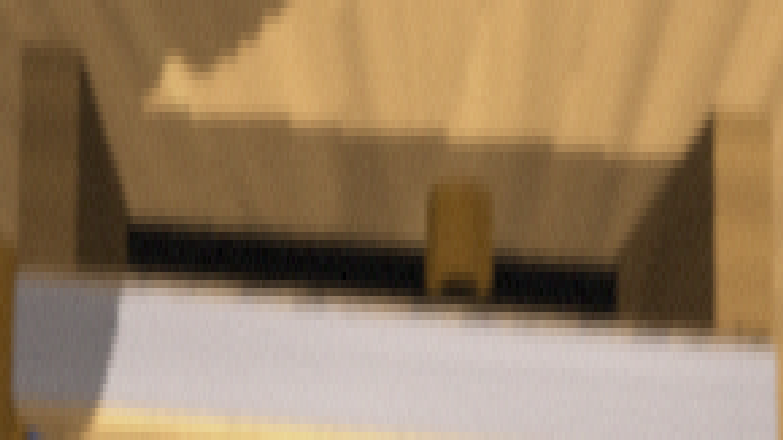

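The crop shows the whole strip base, from full-image (263,232.5) to (443,237.8). The nut spans columns 373-397 with its base at row about 227.7. The cheek feet are at (222,210.6) and (479,219).

```bash
python3 - <<'E'
from h import *
c=np.array([.563,-.132]);xi=np.array([-.134,-.991]);yl=np.array([.991,-.134])
for n,u,v in [('Lfoot out',222.4,210.6),('Lfoot in',244.5,210.6),('Rfoot in',479,219.1),('Rfoot out',503,219),('strip L',263,232.8),('strip R',443,238),('nut L',373,228),('nut R',397,228),('nut base',385,227.5)]:
    P=onz('w2',u,v,0); print(n,P.round(4),'rack',((P[:2]-c)@xi).round(4),((P[:2]-c)@yl).round(4))
p,r=tool(); y=np.array([.9952,-.0975,0]);z=np.array([0,0,-1.]);R=Rn.from_matrix(np.c_[np.cross(y,z),y,z]); goto([.5346,.2014,.13],R)
E
```

```text
Lfoot out [ 0.4341 -0.1161  0.    ] rack 0.0015 -0.1299
Lfoot in [ 0.4559 -0.1163  0.    ] rack -0.0012 -0.1083
Rfoot in [ 0.675  -0.1565  0.    ] rack 0.0093 0.1143
Rfoot out [ 0.6966 -0.1559  0.    ] rack 0.0058 0.1356
strip L [ 0.4326 -0.2494  0.    ] rack 0.1338 -0.1135
strip R [ 0.6579 -0.2816  0.    ] rack 0.1355 0.1141
nut L [ 0.5727 -0.2095  0.    ] rack 0.0755 0.02
nut R [ 0.5991 -0.2088  0.    ] rack 0.0712 0.0461
nut base [ 0.586  -0.2059  0.    ] rack 0.0701 0.0327
tcp [0.5676 0.0795 0.0871] travel [ 0.0141 -0.052  -0.122 ] rot [-3.01 63.61 -1.86]
```

>>> jog_arm --rows '[{"jaw": 1, "travel": [0.0047, -0.0173, -0.0407], "rotation": [0, 0, 0]}, {"jaw": 1, "travel": [0.0047, -0.0173, -0.0407], "rotation": [0, 0, 0]}, {"jaw": 1, "travel": [0.0047, -0.0173, -0.0407], "rotation": [0, 0, 0]}, {"jaw": 1, "travel": [0, 0, 0], "rotation": [-0.38, 7.95, -0.23]}, {"jaw": 1, "travel": [0, 0, 0], "rotation": [-0.38, 7.95, -0.23]}, {"jaw": 1, "travel": [0, 0, 0], "rotation": [-0.38, 7.95, -0.23]}, {"jaw": 1, "travel": [0, 0, 0], "rotation": [-0.38, 7.95, -0.23]}, {"jaw": 1, "travel": [0, 0, 0], "rotation": [-0.38, 7.95, -0.23]}]'

```text
clock: 4.6
tcp_pos: [0.5383, 0.2028, 0.1377]
orientation: [0.133, 0.73, 0.653, -0.151]
contact_force: [0.2, -0.1, 0.1]
finger_gap: 0.0851
gripper_force: 0.0
```

>>> jog_arm --rows '[{"jaw": 1, "travel": [0, 0, 0], "rotation": [-0.38, 7.95, -0.23]}, {"jaw": 1, "travel": [0, 0, 0], "rotation": [-0.38, 7.95, -0.23]}, {"jaw": 1, "travel": [0, 0, 0], "rotation": [-0.38, 7.95, -0.23]}, {"jaw": 1, "travel": [0, 0, 0], "rotation": [0, 0, 0]}]'

```text
clock: 5.0
tcp_pos: [0.5377, 0.1997, 0.1369]
orientation: [0.003, 0.742, 0.671, 0.006]
contact_force: [0.3, 1.2, -0.4]
finger_gap: 0.0853
gripper_force: 0.0
```

```bash
python3 - <<'E'
from h import *
s=arm.read_state(); print(s['clock'],s['joints'].round(3))
y=np.array([.9952,-.0975,0]);z=np.array([0,0,-1.]);R=Rn.from_matrix(np.c_[np.cross(y,z),y,z]); goto([.5346,.2014,.13],R)
im=snap('wrist','w3')
h=cv2.cvtColor(im,cv2.COLOR_RGB2HSV)
m=cv2.inRange(h,(5,150,40),(16,255,200))
k,l,st,c=cv2.connectedComponentsWithStats(m)
for i in range(1,k):
    if st[i,4]>400:
        print(st[i],c[i],onz('w3',*c[i],.025))
        r=cv2.minAreaRect(np.argwhere(l==i)[:,::-1].astype(np.float32)); b=cv2.boxPoints(r); print([ (q.round(),onz('w3',*q,.028)[:2].round(4)) for q in b])
E
```

```text
5.0 [1.570e-01 1.630e-01 1.832e+00 1.000e-03 1.134e+00 2.570e-01]
tcp [0.5377 0.1997 0.1369] travel [ 0.0014 -0.0034  0.0069] rot [ 0.69 -0.26 -0.15]
[517  48 123 193 667] [564.55472264 145.73763118] [0.69337764 0.23896614 0.025     ]
[(array([512.,  72.], dtype=float32), array([0.6572, 0.2857])), (array([639.,  47.], dtype=float32), array([0.7304, 0.2916])), (array([673., 224.], dtype=float32), array([0.7671, 0.1807])), (array([546., 249.], dtype=float32), array([0.6842, 0.1723]))]
[ 291  107   46  161 6701] [314.36293091 185.37024325] [0.53487055 0.23012104 0.025     ]
[(array([290., 107.], dtype=float32), array([0.5258, 0.2789])), (array([335., 106.], dtype=float32), array([0.5523, 0.2769])), (array([339., 266.], dtype=float32), array([0.5458, 0.1741])), (array([295., 268.], dtype=float32), array([0.5158, 0.1764]))]
```

>>> jog_arm --rows '[{"jaw": 1, "travel": [0.003, -0.0037, 0.02], "rotation": [0.7, -0.25, -0.1]}, {"jaw": 1, "travel": [0, 0, 0.04], "rotation": [0, 0, 0]}, {"jaw": 1, "travel": [0, 0, 0.035], "rotation": [0, 0, 0]}, {"jaw": 1, "travel": [0, 0, 0.014], "rotation": [0, 0, 0]}, {"jaw": 1, "travel": [0, 0, 0], "rotation": [0, 0, 0]}, {"jaw": 1, "travel": [0, 0, 0], "rotation": [0, 0, 0]}]'

```text
clock: 5.65
tcp_pos: [0.5337, 0.2058, 0.0253]
orientation: [-0.001, 0.74, 0.673, -0.002]
contact_force: [0.6, 0.4, -0.5]
finger_gap: 0.0854
gripper_force: 0.0
```

Centred and not touching; closing the jaws.

>>> jog_arm --rows '[{"jaw": -1, "travel": [0, 0, 0], "rotation": [0, 0, 0]}, {"jaw": -1, "travel": [0, 0, 0], "rotation": [0, 0, 0]}, {"jaw": -1, "travel": [0, 0, 0], "rotation": [0, 0, 0]}, {"jaw": -1, "travel": [0, 0, 0], "rotation": [0, 0, 0]}, {"jaw": -1, "travel": [0, 0, 0], "rotation": [0, 0, 0]}, {"jaw": -1, "travel": [0, 0, 0], "rotation": [0, 0, 0]}, {"jaw": -1, "travel": [0, 0, 0], "rotation": [0, 0, 0]}, {"jaw": -1, "travel": [0, 0, 0], "rotation": [0, 0, 0]}]'

```text
clock: 6.45
tcp_pos: [0.533, 0.2052, 0.0244]
orientation: [-0.002, 0.74, 0.673, -0.002]
contact_force: [-0.9, -0.8, 6.0]
finger_gap: 0.0251
gripper_force: 58.9
```

>>> jog_arm --rows '[{"jaw": -1, "travel": [0, 0, -0.004], "rotation": [0, 0, 0]}, {"jaw": -1, "travel": [0, 0, 0], "rotation": [0, 0, 2.8]}, {"jaw": -1, "travel": [-0.02, 0.0085, 0], "rotation": [0, 0, 0]}, {"jaw": -1, "travel": [-0.025, 0.0085, 0], "rotation": [0, 0, 0]}, {"jaw": -1, "travel": [-0.025, 0.0085, 0], "rotation": [0, 0, 0]}, {"jaw": -1, "travel": [-0.023, 0.0085, 0], "rotation": [0, 0, 0]}, {"jaw": -1, "travel": [0, 0.0085, 0], "rotation": [0, 0, 0]}, {"jaw": -1, "travel": [0, 0, 0], "rotation": [0, 0, 0]}]'

```text
clock: 7.25
tcp_pos: [0.5617, 0.1067, 0.0273]
orientation: [-0.002, 0.756, 0.654, -0.003]
contact_force: [1.2, 0.6, -1.8]
finger_gap: 0.025
gripper_force: 59.1
```

```bash
cat >> h.py <<'E'
C=np.array([.564,-.134]);XI=np.array([-.1426,-.9898]);YL=np.array([.9898,-.1426])
def rack(P): d=np.array(P)[:2]-C; return np.array([d@XI,d@YL]).round(4)
def hook():
    p,r=tool(); m=r.as_matrix(); H=p-.2186*m[:,0]+.001*m[:,1]; print('tcp',p.round(4),'hook',H.round(4),'rack',rack(H),'yaw',np.degrees(np.arctan2(*(-m[:2,0])[::-1])).round(2),'tilt',m[2,:2].round(4)); return H
E
python3 - <<'E'
from h import *
s=arm.read_state(); print(s['clock'],s['contact_force'],s['gripper_force']); H=hook()
snap('side','s2'); snap('scene','sc2')
for f in('s2','sc2'): print(f,proj(f,H))
a=cv2.imread('pics/s2.png')[165:265,280:400]; b=cv2.imread('pics/sc2.png')[225:325,190:310]
cv2.imwrite('pics/c4.png',np.hstack([cv2.resize(q,(400,333),interpolation=cv2.INTER_CUBIC) for q in(a,b)]))
E
```

```text
7.25 [ 1.19608161  0.64809614 -1.78540044] 59.113355688750744
tcp [0.5617 0.1067 0.0273] hook [ 0.5311 -0.1097  0.0276] rack [-0.0193 -0.036 ] yaw -98.31 tilt [-0.0014 -0.0064]
s2 (np.float64(340.5781249366199), np.float64(205.12841611242686))
sc2 (np.float64(225.15202652083343), np.float64(263.1480768609714))
```

View pics/c4.png

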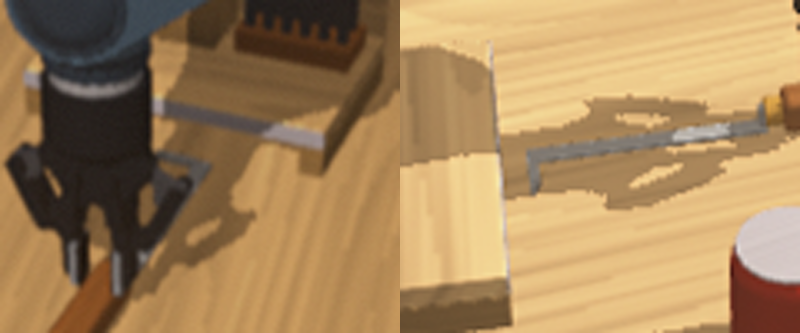

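The side crop shows the hook corner at (208,160), just before the mouth. The scene crop shows the hook end at (127,153) of its half and the shelf front edge at (93-110).

```bash
python3 - <<'E'
from h import *
s=('s2',280+208*.3,165+160*.3); c=('sc2',190+127*.3,225+153*.3)
t=tri(s,c);print(t,rack(t[0]))
for q in(s,c): P=onz(*q,.008); print(P.round(4),rack(P))
E
```

```text
(array([ 0.52715065, -0.1061692 ,  0.00285092]), np.float64(0.006291177343049083)) [-0.0223 -0.0404]
[ 0.5244 -0.1029  0.008 ] [-0.0251 -0.0437]
[ 0.5377 -0.1059  0.008 ] [-0.0241 -0.03  ]
```

>>> jog_arm --rows '[{"jaw": -1, "travel": [-0.0125, 0, 0], "rotation": [0, 0, 0]}, {"jaw": -1, "travel": [-0.0125, 0, 0], "rotation": [0, 0, 0]}, {"jaw": -1, "travel": [-0.0125, 0, 0], "rotation": [0, 0, 0]}, {"jaw": -1, "travel": [-0.0125, 0, 0], "rotation": [0, 0, 0]}, {"jaw": -1, "travel": [-0.0125, 0, 0], "rotation": [0, 0, 0]}, {"jaw": -1, "travel": [-0.0125, 0, 0], "rotation": [0, 0, 0]}, {"jaw": -1, "travel": [-0.0125, 0, 0], "rotation": [0, 0, 0]}, {"jaw": -1, "travel": [0, 0, 0], "rotation": [0, 0, 0]}]'

```text
clock: 8.15
tcp_pos: [0.5485, 0.0188, 0.0276]
orientation: [-0.002, 0.757, 0.654, -0.003]
contact_force: [-0.1, 0.2, -2.8]
finger_gap: 0.0251
gripper_force: 59.1
```

>>> jog_arm --rows '[{"jaw": -1, "travel": [-0.007, 0, 0], "rotation": [0, 0, 0]}, {"jaw": -1, "travel": [-0.005, 0, 0], "rotation": [0, 0, 0]}, {"jaw": -1, "travel": [0, 0, 0], "rotation": [0, 0, 0]}, {"jaw": -1, "travel": [0, 0, 0], "rotation": [0, 0, 0]}]'

```text
clock: 8.55
tcp_pos: [0.5468, 0.0087, 0.0275]
orientation: [-0.002, 0.756, 0.655, -0.003]
contact_force: [-1.4, 0.2, -1.3]
finger_gap: 0.025
gripper_force: 59.1
```

```bash
python3 - <<'E'
from h import *
hook(); s=arm.read_state(); print(s['clock'],s['contact_force'])
snap('side','s3'); print(arm.read_state()['contact_force'])
E
```

```text
tcp [0.5468 0.0087 0.0275] hook [ 0.5166 -0.2078  0.0279] rack [ 0.0798 -0.0364] yaw -98.22 tilt [-0.0016 -0.0067]
8.55 [-1.35533342  0.16765835 -1.29624046]
[ 0.32665266  0.03621615 -1.45417768]
```

>>> jog_arm --rows '[{"jaw": -1, "travel": [-0.004, 0, 0], "rotation": [0, 0, 0]}, {"jaw": -1, "travel": [-0.004, 0, 0], "rotation": [0, 0, 0]}, {"jaw": -1, "travel": [-0.003, 0, 0], "rotation": [0, 0, 0]}, {"jaw": -1, "travel": [-0.003, 0, 0], "rotation": [0, 0, 0]}, {"jaw": -1, "travel": [0, 0, 0], "rotation": [0, 0, 0]}, {"jaw": -1, "travel": [0, 0, 0], "rotation": [0, 0, 0]}]'

```text
clock: 9.2
tcp_pos: [0.5448, -0.0054, 0.0276]
orientation: [-0.002, 0.756, 0.654, -0.003]
contact_force: [-0.3, 1.1, -0.3]
finger_gap: 0.025
gripper_force: 59.1
```

>>> jog_arm --rows '[{"jaw": -1, "travel": [-0.003, 0, 0], "rotation": [0, 0, 0]}, {"jaw": -1, "travel": [0, 0, 0], "rotation": [0, 0, 0]}, {"jaw": -1, "travel": [0, 0, 0], "rotation": [0, 0, 0]}]'

```text
clock: 9.5
tcp_pos: [0.5444, -0.0083, 0.0276]
orientation: [-0.002, 0.756, 0.655, -0.003]
contact_force: [-0.3, -0.3, -0.7]
finger_gap: 0.0254
gripper_force: 59.1
```

>>> jog_arm --rows '[{"jaw": -1, "travel": [-0.003, 0, 0], "rotation": [0, 0, 0]}, {"jaw": -1, "travel": [0, 0, 0], "rotation": [0, 0, 0]}, {"jaw": -1, "travel": [0, 0, 0], "rotation": [0, 0, 0]}]'

```text
clock: 9.8
tcp_pos: [0.544, -0.0113, 0.0276]
orientation: [-0.002, 0.756, 0.654, -0.003]
contact_force: [0.8, -0.0, -1.2]
finger_gap: 0.0255
gripper_force: 59.1
```

>>> jog_arm --rows '[{"jaw": -1, "travel": [-0.003, 0, 0], "rotation": [0, 0, 0]}, {"jaw": -1, "travel": [0, 0, 0], "rotation": [0, 0, 0]}, {"jaw": -1, "travel": [0, 0, 0], "rotation": [0, 0, 0]}]'

```text
clock: 10.1
tcp_pos: [0.5435, -0.0143, 0.0276]
orientation: [-0.002, 0.756, 0.654, -0.003]
contact_force: [0.3, -0.8, -2.3]
finger_gap: 0.0254
gripper_force: 59.1
```

>>> jog_arm --rows '[{"jaw": -1, "travel": [-0.003, 0, 0], "rotation": [0, 0, 0]}, {"jaw": -1, "travel": [0, 0, 0], "rotation": [0, 0, 0]}, {"jaw": -1, "travel": [0, 0, 0], "rotation": [0, 0, 0]}]'

```text
clock: 10.4
tcp_pos: [0.5431, -0.0172, 0.0276]
orientation: [-0.002, 0.756, 0.654, -0.003]
contact_force: [-0.1, 0.5, -1.0]
finger_gap: 0.025
gripper_force: 59.1
```

>>> jog_arm --rows '[{"jaw": -1, "travel": [-0.003, 0, 0], "rotation": [0, 0, 0]}, {"jaw": -1, "travel": [0, 0, 0], "rotation": [0, 0, 0]}, {"jaw": -1, "travel": [0, 0, 0], "rotation": [0, 0, 0]}]'

```text
clock: 10.7
tcp_pos: [0.5427, -0.0202, 0.0276]
orientation: [-0.002, 0.756, 0.654, -0.003]
contact_force: [-0.7, -0.6, -1.2]
finger_gap: 0.0251
gripper_force: 59.1
```

Hook at about 0.109, no contact yet.

>>> jog_arm --rows '[{"jaw": -1, "travel": [-0.003, 0, 0], "rotation": [0, 0, 0]}, {"jaw": -1, "travel": [0, 0, 0], "rotation": [0, 0, 0]}, {"jaw": -1, "travel": [0, 0, 0], "rotation": [0, 0, 0]}]'

```text
clock: 11.0
tcp_pos: [0.5423, -0.0232, 0.0276]
orientation: [-0.002, 0.756, 0.654, -0.003]
contact_force: [1.0, -0.3, -1.7]
finger_gap: 0.0249
gripper_force: 59.1
```

>>> jog_arm --rows '[{"jaw": -1, "travel": [-0.0025, 0, 0], "rotation": [0, 0, 0]}, {"jaw": -1, "travel": [0, 0, 0], "rotation": [0, 0, 0]}, {"jaw": -1, "travel": [0, 0, 0], "rotation": [0, 0, 0]}]'

```text
clock: 11.3
tcp_pos: [0.5419, -0.0252, 0.0276]
orientation: [-0.002, 0.756, 0.654, -0.003]
contact_force: [0.3, 3.1, -1.0]
finger_gap: 0.0251
gripper_force: 59.2
```

>>> jog_arm --rows '[{"jaw": -1, "travel": [0, 0, 0], "rotation": [0, 0, 0]}, {"jaw": -1, "travel": [0, 0, 0], "rotation": [0, 0, 0]}]'

```text
clock: 11.5
tcp_pos: [0.5419, -0.0253, 0.0276]
orientation: [-0.002, 0.756, 0.655, -0.003]
contact_force: [-0.1, 3.8, -1.6]
finger_gap: 0.0253
gripper_force: 59.2
```

```bash
python3 - <<'E'
from h import *
hook(); s=arm.read_state(); print(s['clock'],s['contact_force'],s['ft_torque'])
E
```

```text
tcp [ 0.5419 -0.0253  0.0276] hook [ 0.5116 -0.2418  0.0279] rack [ 0.1142 -0.0365] yaw -98.23 tilt [-0.0014 -0.0067]
11.5 [-0.05027796  3.79533618 -1.59794751] [ 0.63116922 -0.0872253   0.01670065]
```

>>> jog_arm --rows '[{"jaw": -1, "travel": [0, 0.004, 0], "rotation": [0, 0, 0]}, {"jaw": -1, "travel": [0, 0.004, 0], "rotation": [0, 0, 0]}, {"jaw": -1, "travel": [0, 0.004, 0], "rotation": [0, 0, 0]}, {"jaw": -1, "travel": [0, 0, 0], "rotation": [0, 0, 0]}]'

```text
clock: 11.9
tcp_pos: [0.5541, -0.0273, 0.0274]
orientation: [-0.002, 0.756, 0.654, -0.003]
contact_force: [-1.5, 3.4, -1.6]
finger_gap: 0.0252
gripper_force: 59.3
```

>>> jog_arm --rows '[{"jaw": -1, "travel": [0, 0.004, 0], "rotation": [0, 0, 0]}, {"jaw": -1, "travel": [0, 0.004, 0], "rotation": [0, 0, 0]}, {"jaw": -1, "travel": [0, 0.004, 0], "rotation": [0, 0, 0]}, {"jaw": -1, "travel": [0, 0.004, 0], "rotation": [0, 0, 0]}, {"jaw": -1, "travel": [0, 0, 0], "rotation": [0, 0, 0]}]'

```text
clock: 12.4
tcp_pos: [0.5704, -0.0298, 0.0276]
orientation: [-0.002, 0.756, 0.655, -0.003]
contact_force: [-1.1, 4.2, -0.3]
finger_gap: 0.0248
gripper_force: 59.2
```

>>> jog_arm --rows '[{"jaw": -1, "travel": [0, 0.004, 0], "rotation": [0, 0, 0]}, {"jaw": -1, "travel": [0, 0.004, 0], "rotation": [0, 0, 0]}, {"jaw": -1, "travel": [0, 0.004, 0], "rotation": [0, 0, 0]}, {"jaw": -1, "travel": [0, 0.003, 0], "rotation": [0, 0, 0]}, {"jaw": -1, "travel": [0, 0, 0], "rotation": [0, 0, 0]}, {"jaw": -1, "travel": [0, 0, 0], "rotation": [0, 0, 0]}, {"jaw": -1, "travel": [0, 0, 0], "rotation": [0, 0, 0]}]'

```text
clock: 13.1
tcp_pos: [0.5845, -0.0318, 0.0274]
orientation: [-0.002, 0.756, 0.655, -0.003]
contact_force: [-0.6, 2.6, -1.5]
finger_gap: 0.0253
gripper_force: 59.2
```

```bash
python3 - <<'E'
from h import *
hook(); s=arm.read_state(); print(s['clock'],s['contact_force'],s['ft_torque'])
E
```

```text
tcp [ 0.5845 -0.0318  0.0274] hook [ 0.5542 -0.2483  0.0278] rack [0.1145 0.0066] yaw -98.21 tilt [-0.0019 -0.0064]
13.1 [-0.59602449  2.57084829 -1.45304284] [ 0.49419373  0.16378344 -0.24222031]
```

>>> jog_arm --rows '[{"jaw": -1, "travel": [0, 0, 0], "rotation": [0, 0, 0]}, {"jaw": -1, "travel": [0, 0, 0], "rotation": [0, 0, 0]}, {"jaw": -1, "travel": [0.003, 0, 0], "rotation": [0, 0, 0]}, {"jaw": -1, "travel": [0.004, 0, 0], "rotation": [0, 0, 0]}, {"jaw": -1, "travel": [0.004, 0, 0], "rotation": [0, 0, 0]}, {"jaw": -1, "travel": [0.004, 0, 0], "rotation": [0, 0, 0]}, {"jaw": -1, "travel": [0.004, 0, 0], "rotation": [0, 0, 0]}, {"jaw": -1, "travel": [0.004, 0, 0], "rotation": [0, 0, 0]}]'

```text
clock: 13.9
tcp_pos: [0.5878, -0.0086, 0.0273]
orientation: [-0.002, 0.756, 0.655, -0.003]
contact_force: [0.4, -0.2, -1.7]
finger_gap: 0.025
gripper_force: 59.2
```

>>> jog_arm --rows '[{"jaw": -1, "travel": [0.006, 0, 0], "rotation": [0, 0, 0]}, {"jaw": -1, "travel": [0.006, 0, 0], "rotation": [0, 0, 0]}, {"jaw": -1, "travel": [0.006, 0, 0], "rotation": [0, 0, 0]}, {"jaw": -1, "travel": [0.006, 0, 0], "rotation": [0, 0, 0]}, {"jaw": -1, "travel": [0.006, 0, 0], "rotation": [0, 0, 0]}, {"jaw": -1, "travel": [0.006, 0, 0], "rotation": [0, 0, 0]}, {"jaw": -1, "travel": [0.006, 0, 0], "rotation": [0, 0, 0]}, {"jaw": -1, "travel": [0.006, 0, 0], "rotation": [0, 0, 0]}]'

```text
clock: 14.7
tcp_pos: [0.5947, 0.0391, 0.0272]
orientation: [-0.002, 0.756, 0.655, -0.003]
contact_force: [-0.4, 0.2, -2.1]
finger_gap: 0.0252
gripper_force: 59.2
```

>>> jog_arm --rows '[{"jaw": -1, "travel": [0.007, 0, 0], "rotation": [0, 0, 0]}, {"jaw": -1, "travel": [0.007, 0, 0], "rotation": [0, 0, 0]}, {"jaw": -1, "travel": [0.007, 0, 0], "rotation": [0, 0, 0]}, {"jaw": -1, "travel": [0.007, 0, 0], "rotation": [0, 0, 0]}, {"jaw": -1, "travel": [0.007, 0, 0], "rotation": [0, 0, 0]}, {"jaw": -1, "travel": [0.007, 0, 0], "rotation": [0, 0, 0]}, {"jaw": -1, "travel": [0.006, 0, 0], "rotation": [0, 0, 0]}, {"jaw": -1, "travel": [0.005, 0, 0], "rotation": [0, 0, 0]}]'

```text
clock: 15.5
tcp_pos: [0.6022, 0.0916, 0.0271]
orientation: [-0.002, 0.756, 0.655, -0.003]
contact_force: [0.5, -0.7, -2.1]
finger_gap: 0.0247
gripper_force: 59.2
```

```bash
python3 - <<'E'
from h import *
H=hook(); s=arm.read_state(); print(s['clock'],s['contact_force'])
snap('side','s4'); snap('scene','sc4')
b=cv2.imread('pics/sc4.png')[225:345,170:370]; a=cv2.imread('pics/s4.png')[150:270,250:450]
cv2.imwrite('pics/c5.png',np.hstack([cv2.resize(q,(400,240),interpolation=cv2.INTER_CUBIC) for q in(a,b)]))
E
```

```text
tcp [0.6022 0.0916 0.0271] hook [ 0.572  -0.1249  0.0275] rack [-0.0101  0.0066] yaw -98.22 tilt [-0.0017 -0.0066]
15.5 [ 0.48224389 -0.71424993 -2.05074534]
```

View pics/c5.png

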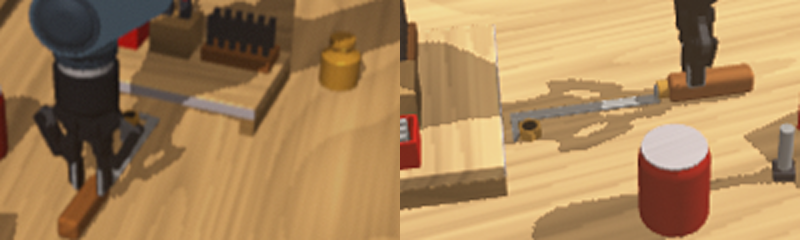

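The scene crop shows the nut out in front of the hook at crop (529,129), with the shelf front edge at x≈500 and the hook at (515,125). The bolt base is at (784,175).

```bash
python3 - <<'E'
from h import *
P=onz('sc4',170+129/2,225+131/2,.006); print('nut',P,rack(P)); print('bolt',onz('sc4',362,225+175/2,0), 'tin',onz('sc4',170+275/2,225+225/2,0))
E
```

```text
nut [ 0.60919471 -0.1072045   0.006     ] [-0.033   0.0409]
bolt [0.76574071 0.14034682 0.        ] tin [0.79625501 0.00287352 0.        ]
```

>>> jog_arm --rows '[{"jaw": -1, "travel": [0.005, 0, 0], "rotation": [0, 0, 0]}, {"jaw": -1, "travel": [0.006, 0, 0], "rotation": [0, 0, 0]}, {"jaw": -1, "travel": [0.006, 0, 0], "rotation": [0, 0, 0]}, {"jaw": -1, "travel": [0.005, 0, 0], "rotation": [0, 0, 0]}, {"jaw": -1, "travel": [0.003, 0, 0], "rotation": [0, 0, 0]}, {"jaw": -1, "travel": [-0.003, 0, 0.001], "rotation": [0, 0, 0]}, {"jaw": -1, "travel": [0, 0, 0.001], "rotation": [0, 0, 0]}, {"jaw": -1, "travel": [0, 0, 0], "rotation": [0, 0, 0]}]'

```text
clock: 16.4
tcp_pos: [0.6052, 0.1125, 0.0249]
orientation: [-0.002, 0.756, 0.654, -0.003]
contact_force: [0.3, 0.0, -1.8]
finger_gap: 0.0252
gripper_force: 59.2
```

>>> jog_arm --rows '[{"jaw": -1, "travel": [0, 0, 0.0005], "rotation": [0, 0, 0]}, {"jaw": -1, "travel": [0, 0, 0.0004], "rotation": [0, 0, 0]}, {"jaw": -1, "travel": [0, 0, 0], "rotation": [0, 0, 0]}]'

```text
clock: 16.7
tcp_pos: [0.6054, 0.1126, 0.0245]
orientation: [-0.002, 0.756, 0.655, -0.003]
contact_force: [-0.1, -1.8, 1.5]
finger_gap: 0.0247
gripper_force: 59.6
```

Resting on the bench; opening, then rising.

>>> jog_arm --rows '[{"jaw": 0.2, "travel": [0, 0, 0], "rotation": [0, 0, 0]}, {"jaw": 0.6, "travel": [0, 0, 0], "rotation": [0, 0, 0]}, {"jaw": 1, "travel": [0, 0, 0], "rotation": [0, 0, 0]}, {"jaw": 1, "travel": [0, 0, 0], "rotation": [0, 0, 0]}, {"jaw": 1, "travel": [0, 0, 0], "rotation": [0, 0, 0]}, {"jaw": 1, "travel": [0, 0, 0], "rotation": [0, 0, 0]}, {"jaw": 1, "travel": [0, 0, 0], "rotation": [0, 0, 0]}, {"jaw": 1, "travel": [0, 0, 0], "rotation": [0, 0, 0]}]'

```text
clock: 17.5
tcp_pos: [0.6053, 0.1128, 0.0242]
orientation: [-0.002, 0.756, 0.655, -0.003]
contact_force: [0.1, 0.2, 0.3]
finger_gap: 0.0853
gripper_force: 0.0
```

>>> jog_arm --rows '[{"jaw": 1, "travel": [0, 0, -0.01], "rotation": [0, 0, 0]}, {"jaw": 1, "travel": [0, 0, -0.02], "rotation": [0, 0, 0]}, {"jaw": 1, "travel": [0, 0, -0.04], "rotation": [0, 0, 0]}, {"jaw": 1, "travel": [0, 0, -0.04], "rotation": [0, 0, 0]}, {"jaw": 1, "travel": [0, 0, -0.04], "rotation": [0, 0, 0]}, {"jaw": 1, "travel": [0, 0, -0.03], "rotation": [0, 0, 0]}, {"jaw": 1, "travel": [0, 0, 0], "rotation": [0, 0, 0]}, {"jaw": 1, "travel": [0, 0, 0], "rotation": [0, 0, 0]}]'

```text
clock: 18.3
tcp_pos: [0.6069, 0.1129, 0.2055]
orientation: [-0.001, 0.756, 0.655, -0.002]
contact_force: [-0.2, -0.8, -1.4]
finger_gap: 0.0854
gripper_force: 0.0
```

```bash
python3 - <<'E'
from h import *
s=arm.read_state(); print(s['clock'],s['contact_force'],s['finger_gap'],s['tcp_pos']); snap('wrist','w5')
E
```

```text
18.3 [-0.18646409 -0.77038088 -1.35216478] 0.08539103263044273 [0.60690282 0.11291567 0.20547399]
```

View pics/w5.png

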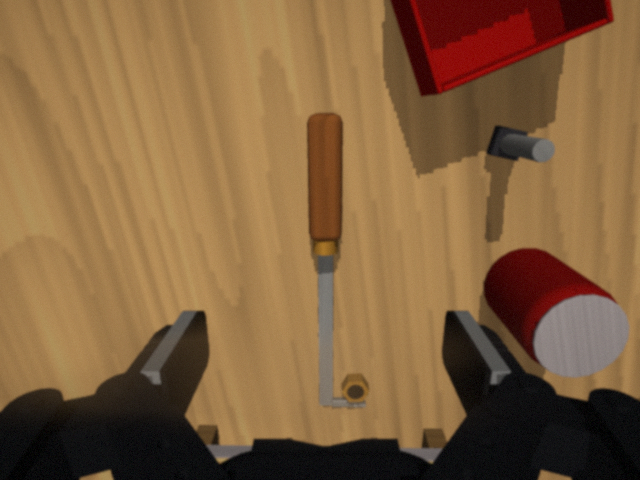

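The rake lies flat and released, with its hook corner at (322,405). The nut is at (355,387), and both are clear of the shelf feet (rows 428+).

```bash
python3 - <<'E'
from h import *
for u,v,z in((355,388,.013),(322,406,.004)): print(rack(onz('w5',u,v,z)))
print(arm.finish_job())
E
```

```text
[-0.0613  0.0357]
[-0.0318  0.0027]
the job is handed in; nothing more can be done
None
```

The job is handed in at about 18 s of the 54 s allowed: by my last measurement the nut lies about 61 mm in front of the shelf, and the rake is released flat with its hook about 32 mm clear. The hook met the strip at about 3–4 N, and I read no more than about 4 N during the sweep. No verdict came back.

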